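# Hold the pepper mill ready over the tomato bowl

## Task

Take the wooden pepper mill that stands between the hob and the spice rack, lift it over the spice rack and hold it ready to grind over the bowl with the tomato in it: upright, centred on the bowl, its foot about 3 cm above the rim and touching neither bowl nor tomato. Keep the mill upright all the way, leave both bowls, the jars in the rack and the tall glass where they stand, and finish while still holding the mill there, keeping still.

Things in the scene. Friction and masses are not known exactly. Their poses are not given: they have to be found in the camera images.
- mill_head (a point): centre of the round head of the dark wooden pepper mill, 141 mm above its foot: the place to grip it, from above. The head is a ball 49 mm in diameter, 36 mm high, with a steel button on top that reaches 29 mm above this point. Below it the mill has a waist and a foot 58 mm in diameter. z points up the mill.
- mill_foot (a point): centre of the flat underside of the pepper mill, 141 mm below the centre of its head; z points up the mill.
- pepper_mill: the whole mill, 170 mm tall, about 0.18 kg, one rigid piece (the head does not turn), loose on the worktop between the hob and the spice rack; origin at the centre of its underside, z up its axis. A like mill far to the right, by the toaster, is fixed and not meant.
- tomato_bowl_rim (a point): centre of the mouth, at rim height, of the white bowl that holds a red tomato: 140 mm in diameter, rim 68 mm above the worktop, standing loose to the right of the rack. The tomato is fixed in the middle of the bowl and its stalk reaches 8 mm above the rim. z points up.
- tomato_bowl: the same bowl with its tomato; origin at the centre of its underside.
- empty_bowl: a second bowl of the same shape and size (140 mm in diameter, 68 mm high), empty; origin at the centre of its underside. The two bowls change places between starts; leave this one alone.
- spice_rack: light wooden spice rack fixed to the worktop between the mill and the bowls, 240 mm long (its x axis, pointing roughly away from the robot), 70 mm wide (y), ends 75 mm high; origin at the centre of its underside. The jars in it reach 116 mm above the worktop.
- spice_1: spice jar 45 mm in diameter, 106 mm tall, red cap, standing loose in the rack (nearest the robot); origin at the centre of its underside.
- spice_2: spice jar like the first, second place in the rack; origin at the centre of its underside.
- salt_shaker: salt shaker 44 mm in diameter, 90 mm tall, third place in the rack; origin at the centre of its underside.
- spice_3: spice jar like the first, fourth place in the rack (farthest from the robot); origin at the centre of its underside.
- glass_tall: tall clear drinking glass, 65 mm in diameter, 134 mm tall, loose on the worktop behind the mill; origin at the centre of its underside.

How it is judged (in metres and radians):
On the way:
1. the mill is carried over the spice rack, its foot higher than the jar caps (y of mill_foot in the frame of spice_rack between -0.06 and 0.06 m and x of mill_foot in the frame of spice_rack between -0.2 and 0.2 m and height (world z) of mill_foot above 0.117 m), for 0.02 s.
At the end, for the whole second after the job is handed in: the mill is gripped by the fingers and still, its foot 12 to 50 mm above the rim level of the bowl with the tomato and within 15 mm of the bowl's axis, upright within 0.12 rad, touching neither bowl nor tomato; bowls, jars, shaker and glass upright and within 15 mm of where they stood (horizontal distance between mill_foot and tomato_bowl_rim below 0.015 m and z of mill_foot in the frame of tomato_bowl_rim between 0.012 and 0.05 m and angle between mill_foot's own z axis and vertical below 0.12 rad and contact force between pepper_mill and tomato_bowl below 0.05 N and contact force between the fingers and pepper_mill above 1 N and linear speed of pepper_mill below 0.02 m/s and distance of each of spice_1, spice_2, spice_3, salt_shaker, empty_bowl, tomato_bowl, glass_tall from where it was at the start of the episode below 0.015 m and angle between each of spice_1, spice_2, spice_3, salt_shaker, empty_bowl, tomato_bowl, glass_tall's own z axis and vertical below 0.25 rad); the arm keeps its last pose, push and grip.
It fails at once if a bowl, a jar, the salt shaker or the tall glass is shoved or knocked over (distance of any of spice_1, spice_2, spice_3, salt_shaker, empty_bowl, tomato_bowl, glass_tall from where it was at the start of the episode above 0.02 m or angle between any of spice_1, spice_2, spice_3, salt_shaker, empty_bowl, tomato_bowl, glass_tall's own z axis and vertical above 0.3 rad).
It fails at once if the mill touches the tomato bowl or its tomato (contact force between pepper_mill and tomato_bowl above 0.3 N).
It fails at once if the mill is tipped (angle between mill_head's own z axis and vertical above 0.45 rad).
It also fails if it takes over 35 s, if anything falls off the work surface, if the arm or the gripper's body presses on something with over 40 N, if the wrist force passes 120 N, or if a joint passes its speed limit or range.

## Robot

A 6-joint arm with a two-finger parallel gripper is mounted at the origin on a cart in front of the work surface, level with it; the furniture and walls round the work are solid. World frame = base frame: x ahead of the robot, y to its left, z up, the work surface at z = 0. Lengths are in mm, angles in rad, forces in N, time in s.
With the tool pointing down it reaches from about 275 to 1000 mm from the base axis. Payload 8.4 kg.
Tool frame: the origin (TCP) lies at the very end of the fingers, on their centre line; the grasp point (between the pads) lies 19 mm behind it (r.tcp_to_grasp is the distance from the TCP to the grasp point, in mm); z points along the fingers, y is the line along which they close (so a half turn about z gives the same grasp; the last joint's range is limited). The gripper opens to 85 mm and grips with 20 to 120 N. Pads are 22 mm wide; open, the fingers measure 114 mm over their backs; the gripper's body (76 mm by 85 mm) begins 54 mm behind the grasp point. The pads swing forward as they close: fully open they stand 13 mm farther back than shut.
Start: joints at [-1.216, 0.353, 1.633, -0, 1.155, -0.002], TCP at [218.297, -585.64, 231.281] pointing down, gripper open.
Joint ranges: [-2.63, 2.63], [-0.92, 2.1], [0.06, 2.66], [-1.3, 4.44], [0, 2.69], [-3.02, 3.02]. Speed limits (rad/s): [2.22, 2.22, 2.79, 3.14, 3.14, 3.14].

## Interface

Orientations are given as [roll, pitch, yaw] about the fixed x, y, z axes, in that order (R = Rz(yaw) Ry(pitch) Rx(roll)).
In Python, from rig import r gives the robot as it stands. The module is installed in compiled form; this text tells all that it offers.
- The arm moves only by the tool play_rows, never from a script. Its argument "rows" is a list of rows, each an object with "dp": the shift along the tool's x, y, z in units of 40 mm (1.0 is 40 mm), a list of three; "turn": the turn, a rotation vector about the tool's x, y, z in units of 6 degrees (1.0 is 6 degrees), a list of three; "fingers": the closure, from 0 (fully open) to 1 (shut). In form: [{"dp": [tx, ty, tz], "turn": [wx, wy, wz], "fingers": fingers}, ...]. A call has 1 to 5 rows; each row shifts and turns the commanded pose from where the row before left it, along the tool's axes as they then stand; what a row does not reach is not made up. A row lasts 1/12 s, in which the tool goes at most 41.7 mm and 7.16 degrees, less where a joint would pass 70% of its speed; a pose out of reach is approached as far as the arm can. A call is refused whole if a number of a shift passes 1 or a number of a turn 1, either way. A call with a gripper value outside its range is refused whole. The fingers move at their own pace and stop on an object; "force" is the grip in N (left out, the last holds). Time passes only in rows, so rows that do not move let the fingers close. It gives the time, the measured TCP pose, the force, the opening and the grip force at its end, in the units of the state.
- r.sense(): the state, without advancing time (a new reading comes with each control period).
- r.grab_frame(name): name is "scene" or "top"; returns a dict with "pixels" (400x640x3 uint8, red, green, blue), "fx", "fy", "cx", "cy" (pixels), "pose" (4x4, takes a point from camera to world coordinates). Camera axes: x right, y down, z forward; pixel columns grow to the right and rows downward; lengths in mm; the calibration is good to about 2 mm. A picture is of the moment at which its call begins. There is no depth.
- r.sign_off(): hands the job in; it is judged then, once.
The state is a dict: "clock": time; "qpos": joint angles; "qvel": joint speeds; "joint_efforts": joint torques, N m; "eef_pos": TCP position; "tcp_rot": TCP orientation; "contact_force": force on the tool from outside, world axes, zero at the start; "wrist_torque": the same for the moment, N m; "opening": opening from 0.0 (shut) to 1.0 (fully open); "grasp_force": force on a finger pad.
Only numpy, scipy, OpenCV 4.12 (cv2) and the standard library are available. Lean on these libraries where they do the work, as an engineer would, in place of code of your own. Each camera call takes 0.05 s, during which the arm holds its last target. There are 200 camera calls.

## Working session

There is one attempt and no reset: what is moved stays moved. The work goes in short steps, Python scripts to look and compute and a tool call to move; the robot and the scene stay as the last step left them, time stands still between calls to the robot, and variables do not carry over. Pictures are saved under pics/ and viewed, at most 10 in all, crops included, and the job is handed in when it is done.

Besides the shell and the picture viewer there is one more tool, called as name([rows], argument=value, ...), one row to a line, values as JSON. play_rows: Moves the arm, as the interface text tells. Its arguments: {"type":"object","properties":{"rows":{"type":"array"},"force":{"type":"number"}},"required":["rows"]}

```bash
mkdir -p pics; python3 - <<'E'
from rig import r
import cv2,pickle
for n in("scene","top"):
    f=r.grab_frame(n); pickle.dump(f,open(n+".pkl","wb")); cv2.imwrite(f"pics/{n}0.png",f["pixels"][:,:,::-1])
    print(n,f["fx"],f["fy"],f["cx"],f["cy"],f["pose"].round(3).tolist())
s=r.sense();print(s)
E
```

```text
scene 452.24595964514884 452.24595964514884 317.58277705313634 206.72898972428766 [[-0.852, -0.241, 0.464, -11.469], [-0.523, 0.403, -0.751, 809.032], [-0.006, -0.883, -0.469, 687.152], [0.0, 0.0, 0.0, 1.0]]
top 434.7496737138046 434.7496737138046 318.2512606401096 202.57048995066515 [[0.014, -0.985, 0.172, 381.02], [-1.0, -0.013, 0.003, -107.348], [-0.001, -0.172, -0.985, 1291.199], [0.0, 0.0, 0.0, 1.0]]
{'clock': 0.1, 'qpos': array([-1.21640144e+00,  3.53555860e-01,  1.63403896e+00, -1.44713020e-05,
        1.15520368e+00, -2.39270736e-03]), 'qvel': array([ 0.00035575, -0.00215915, -0.00080273, -0.00063239,  0.00119916,
        0.00015035]), 'joint_efforts': array([-6.08740847e-04, -6.06354904e+01, -3.42818928e+01, -7.01363729e-05,
        4.00791483e-03,  3.06020979e-05]), 'eef_pos': array([ 218.14726977, -585.25069369,  230.66004172]), 'tcp_rot': array([-3.14038678e+00,  1.03471432e-05,  3.56793451e-01]), 'contact_force': array([ 0.65075055, -0.50311784, -1.38223377]), 'wrist_torque': array([-0.01303636, -0.00949381, -0.01179525]), 'grasp_force': 0.0, 'opening': 1.00219754899868}
```

View pics/scene0.png

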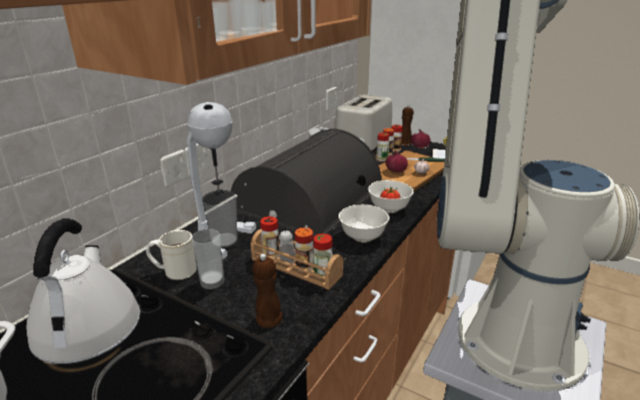

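View pics/top0.png

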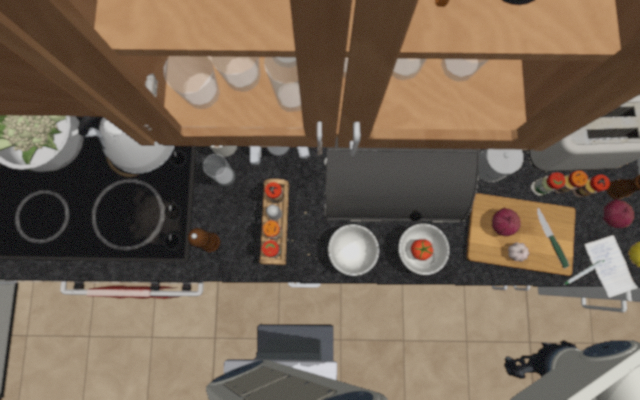

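The scene view shows the mill (head about (263,262), foot about (268,322)), the rack right behind it, the empty bowl at (363,223) and the tomato bowl at (390,196). In the top view the mill head is at about (198,238) and the tomato bowl at (424,249). I'll enlarge both.

```bash
python3 - <<'E'
import cv2,numpy as np
t=cv2.imread("pics/top0.png");s=cv2.imread("pics/scene0.png")
R=lambda im,x,y,w,h,k:cv2.resize(im[y:y+h,x:x+w],None,fx=k,fy=k,interpolation=cv2.INTER_CUBIC)
cv2.imwrite("pics/c1.png",np.vstack([np.hstack([R(t,180,215,60,50,6),R(t,390,218,70,60,5)]),np.hstack([R(s,235,240,60,50,6),R(s,235,290,60,50,6)])[:, :710]]) if 0 else np.vstack([np.hstack([R(t,180,215,60,50,6),R(t,390,218,66,50,6)[:,:]]),np.hstack([R(s,235,245,60,50,6),R(s,360,165,66,50,6)])]))
E
```

```text
(no output)
```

View pics/c1.png

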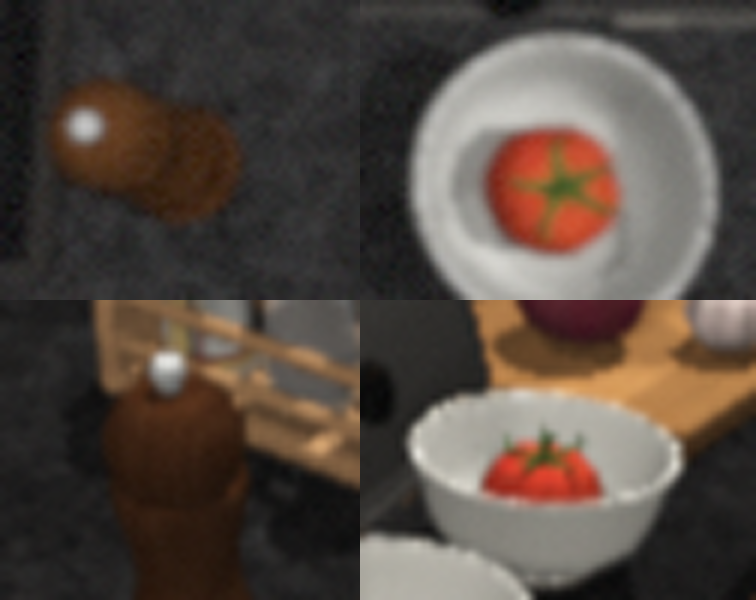

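The crops show the button at top (193.6,235.8) and scene (263,257). The tomato bowl rim spans columns 398.5–449.7 with its top at row 223.5 in the top view. In the scene view it spans columns 368.3–413.8 and rows 180.3–199.

```bash
cat > h.py <<'E'
import numpy as np,pickle
from scipy.optimize import least_squares
F={n:pickle.load(open(n+".pkl","rb")) for n in("scene","top")}
def proj(n,P):
    f=F[n];T=np.linalg.inv(f["pose"]);c=np.atleast_2d(P)@T[:3,:3].T+T[:3,3]
    return np.c_[f["fx"]*c[:,0]/c[:,2]+f["cx"],f["fy"]*c[:,1]/c[:,2]+f["cy"]]
def atz(n,u,v,z):
    f=F[n];d=f["pose"][:3,:3]@[(u-f["cx"])/f["fx"],(v-f["cy"])/f["fy"],1];o=f["pose"][:3,3]
    return (o+d*(z-o[2])/d[2]).round(1)
E
python3 - <<'E'
from h import *
print("button",atz("top",193.6,235.8,166),atz("scene",263,257,166))
a=np.linspace(0,2*np.pi,361);C=np.c_[70*np.cos(a),70*np.sin(a),0*a+68]
def ext(n,p):
    q=proj(n,C+[p[0],p[1],0]);return np.r_[q.min(0),q.max(0)]
top=[398.5,223.5,449.7];sc=[368.3,180.3,413.8,199.2]
ft=lambda p:ext("top",p)[:3]-top
fs=lambda p:ext("scene",p)-sc
for f in(ft,fs,lambda p:np.r_[ft(p),fs(p)]):
    s=least_squares(f,[420,-340]);print(s.x.round(1),s.fun.round(1))
for u,v,z in((274,188,110),(271,248,114),(222,170,100),(353,250,68),(260,265,75),(286,265,75),(287,180,75),(264,180,75)):print(u,v,atz("top",u,v,z))
print("cab edge",atz("top",319,150,600))
E
```

```text
button [485.6 218.6 166. ] [485.6 217.6 166. ]
[ 468.3 -401.7] [ 0.6  0.  -0.6]
[ 464.8 -399.2] [ 0.2 -0.3 -0.2  0.3]
[ 466.6 -401.5] [ 0.5  0.6 -0.6 -0.  -0.7 -0.5 -0.2]
274 188 [626.6  20.  110. ]
271 248 [460.3  22.5 114. ]
222 170 [678.5 169.3 100. ]
353 250 [ 460.9 -202.4   68. ]
260 265 [415.5  55.8  75. ]
286 265 [416.5 -16.2  75. ]
287 180 [657.7 -12.7  75. ]
264 180 [656.9  53.2  75. ]
cab edge [ 589.6 -105.   600. ]
```

play_rows([
  {"dp":[0,0,0],"turn":[0,0,1],"fingers":0},
  {"dp":[0,0,0],"turn":[0,0,1],"fingers":0},
  {"dp":[0,0,0],"turn":[0,0,1],"fingers":0},
  {"dp":[0,0,0],"turn":[0,0,0.4],"fingers":0},
])

```text
clock: 0.43
eef_pos: [218.2, -585.4, 230.9]
tcp_rot: [-3.141, 0.0, -0.005]
contact_force: [-0.3, 0.3, 0.2]
opening: 0.999
grasp_force: 0.0
```

play_rows([
  {"dp":[0.3,-0.9,0],"turn":[0,0,0],"fingers":0},
  {"dp":[0.3,-0.9,0],"turn":[0,0,0],"fingers":0},
  {"dp":[0.3,-0.9,0],"turn":[0,0,0],"fingers":0},
  {"dp":[0.3,-0.9,0],"turn":[0,0,0],"fingers":0},
  {"dp":[0.3,-0.9,0],"turn":[0,0,0],"fingers":0},
])

```text
clock: 0.85
eef_pos: [278.1, -403.7, 230.9]
tcp_rot: [-3.141, 0.0, 0.0]
contact_force: [1.4, -0.3, -0.3]
opening: 0.999
grasp_force: 0.0
```

play_rows([
  {"dp":[0.3,-0.9,0],"turn":[0,0,0],"fingers":0},
  {"dp":[0.3,-0.9,0],"turn":[0,0,0],"fingers":0},
  {"dp":[0.3,-0.9,0],"turn":[0,0,0],"fingers":0},
  {"dp":[0.3,-0.9,0],"turn":[0,0,0],"fingers":0},
  {"dp":[0.3,-0.9,0],"turn":[0,0,0],"fingers":0},
])

```text
clock: 1.27
eef_pos: [337.9, -223.8, 231.2]
tcp_rot: [-3.142, -0.0, 0.0]
contact_force: [0.9, -0.0, -0.1]
opening: 1.004
grasp_force: 0.0
```

play_rows([
  {"dp":[0.3,-0.9,0],"turn":[0,0,0],"fingers":0},
  {"dp":[0.3,-0.9,0],"turn":[0,0,0],"fingers":0},
  {"dp":[0.3,-0.9,0],"turn":[0,0,0],"fingers":0},
  {"dp":[0.3,-0.9,0],"turn":[0,0,0],"fingers":0},
  {"dp":[0.3,-0.9,0],"turn":[0,0,0],"fingers":0},
])

```text
clock: 1.68
eef_pos: [397.9, -43.6, 231.3]
tcp_rot: [3.142, -0.0, 0.001]
contact_force: [0.5, -0.9, 0.9]
opening: 0.999
grasp_force: 0.0
```

play_rows([
  {"dp":[0.3,-0.9,0],"turn":[0,0,0],"fingers":0},
  {"dp":[0.3,-0.9,0],"turn":[0,0,0],"fingers":0},
  {"dp":[0.3,-0.9,0],"turn":[0,0,0],"fingers":0},
  {"dp":[0.3,-0.9,0],"turn":[0,0,0],"fingers":0},
  {"dp":[0.3,-0.9,0],"turn":[0,0,0],"fingers":0},
])

```text
clock: 2.1
eef_pos: [457.7, 136.6, 231.2]
tcp_rot: [3.141, 0.0, 0.001]
contact_force: [1.4, -1.0, 0.7]
opening: 1.003
grasp_force: 0.0
```

play_rows([
  {"dp":[0.3,-0.9,0],"turn":[0,0,0],"fingers":0},
  {"dp":[0.3,-0.8,0],"turn":[0,0,0],"fingers":0},
  {"dp":[0.1,-0.34,0],"turn":[0,0,0],"fingers":0},
  {"dp":[0,0,0.5],"turn":[0,0,0],"fingers":0},
  {"dp":[0,0,0],"turn":[0,0,0],"fingers":0},
])

```text
clock: 2.52
eef_pos: [484.0, 216.2, 208.4]
tcp_rot: [3.14, 0.004, 0.002]
contact_force: [-1.2, -0.4, -0.6]
opening: 0.999
grasp_force: 0.0
```

```bash
python3 - <<'E'
from rig import r
import cv2,numpy as np
a=[cv2.resize(r.grab_frame(n)["pixels"][y:y+120,x:x+120,::-1],None,fx=3,fy=3) for n,x,y in(("scene",205,200),("top",140,175))]
cv2.imwrite("pics/g1.png",np.hstack(a))
E
```

```text
(no output)
```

View pics/g1.png

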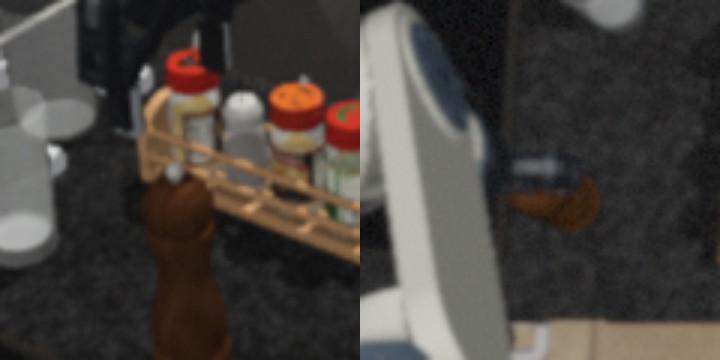

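Left (scene): open fingers, tips at about (250,244) and (280,232) full-frame, the mill head below at (264,270). Right (top): the hand covers the head, with the foot visible at (327,243). I'll check the tip pixels against the projection.

```bash
python3 - <<'E'
from h import *
from rig import r
s=r.sense();print(s["eef_pos"].round(1),s["tcp_rot"].round(4))
p=s["eef_pos"];print(proj("scene",[p+[0,45,13],p-[0,45,-13],p]).round(1),proj("scene",[485.6,218,170]))
E
```

```text
[484.7 215.4 210.6] [3.1403e+00 2.6000e-03 8.0000e-04]
[[247.7 242.9]
 [275.7 222.6]
 [262.6 238. ]] [[262.76598899 255.45769591]]
```

play_rows([
  {"dp":[0.02,-0.06,0.4],"turn":[0,0,0],"fingers":0},
  {"dp":[0,0,0.6],"turn":[0,0,0],"fingers":0},
  {"dp":[0,0,0.6],"turn":[0,0,0],"fingers":0},
  {"dp":[0,0,0.5],"turn":[0,0,0],"fingers":0},
  {"dp":[0,0,0.2],"turn":[0,0,0],"fingers":0},
], force=50)

```text
clock: 3.03
eef_pos: [485.3, 217.1, 117.8]
tcp_rot: [3.14, 0.003, -0.001]
contact_force: [-0.4, -0.5, -0.1]
opening: 0.999
grasp_force: 0.0
```

play_rows([
  {"dp":[0,0,0],"turn":[0,0,0],"fingers":0.2},
  {"dp":[0,0,0],"turn":[0,0,0],"fingers":0.4},
  {"dp":[0,0,0],"turn":[0,0,0],"fingers":1},
  {"dp":[0,0,0],"turn":[0,0,0],"fingers":1},
  {"dp":[0,0,0],"turn":[0,0,0],"fingers":1},
])

```text
clock: 3.45
eef_pos: [487.8, 218.9, 121.3]
tcp_rot: [-3.141, -0.003, 0.001]
contact_force: [-0.7, -1.3, 6.5]
opening: 0.544
grasp_force: 50.8
```

play_rows([
  {"dp":[0,0,0],"turn":[0,0,0],"fingers":1},
  {"dp":[0,0,0],"turn":[0,0,0],"fingers":1},
  {"dp":[0,0,0],"turn":[0,0,0],"fingers":1},
])

```text
clock: 3.7
eef_pos: [487.7, 218.9, 121.3]
tcp_rot: [-3.141, -0.003, 0.001]
contact_force: [-0.7, -0.5, 5.8]
opening: 0.54
grasp_force: 50.8
```

The grip is slightly above the head's equator: 46 mm opening, and the tool is pushed up. I'll regrip lower.

play_rows([
  {"dp":[0,0,0],"turn":[0,0,0],"fingers":0.2},
  {"dp":[0,0,0],"turn":[0,0,0],"fingers":0.2},
  {"dp":[0,0,0.17],"turn":[0,0,0],"fingers":0.2},
  {"dp":[0,0,0],"turn":[0,0,0],"fingers":0.2},
  {"dp":[0,0,0],"turn":[0,0,0],"fingers":0.4},
])

```text
clock: 4.12
eef_pos: [486.1, 218.4, 112.0]
tcp_rot: [3.141, 0.001, 0.001]
contact_force: [0.2, -0.4, -0.5]
opening: 0.678
grasp_force: 0.0
```

play_rows([
  {"dp":[0,0,0],"turn":[0,0,0],"fingers":0.5},
  {"dp":[0,0,0],"turn":[0,0,0],"fingers":1},
  {"dp":[0,0,0],"turn":[0,0,0],"fingers":1},
  {"dp":[0,0,0],"turn":[0,0,0],"fingers":1},
  {"dp":[0,0,0],"turn":[0,0,0],"fingers":1},
])

```text
clock: 4.53
eef_pos: [486.7, 218.6, 112.6]
tcp_rot: [-3.142, -0.0, 0.001]
contact_force: [0.6, -0.5, 2.8]
opening: 0.546
grasp_force: 51.5
```

play_rows([
  {"dp":[0,0,0],"turn":[0,0,0],"fingers":1},
  {"dp":[0,0,-0.2],"turn":[0,0,0],"fingers":1},
  {"dp":[0,0,-0.3],"turn":[0,0,0],"fingers":1},
  {"dp":[0,0,-0.3],"turn":[0,0,0],"fingers":1},
  {"dp":[0,0,-0.2],"turn":[0,0,0],"fingers":1},
], force=80)

```text
clock: 4.95
eef_pos: [486.4, 218.6, 153.5]
tcp_rot: [-3.141, 0.0, 0.001]
contact_force: [0.4, -0.2, -2.4]
opening: 0.536
grasp_force: 81.9
```

play_rows([
  {"dp":[0,0,-0.5],"turn":[0,0,0],"fingers":1},
  {"dp":[0,0,-0.8],"turn":[0,0,0],"fingers":1},
  {"dp":[0,0,-0.8],"turn":[0,0,0],"fingers":1},
  {"dp":[0,0,-0.7],"turn":[0,0,0],"fingers":1},
  {"dp":[0,0,-0.4],"turn":[0,0,0],"fingers":1},
])

```text
clock: 5.37
eef_pos: [487.2, 218.9, 284.0]
tcp_rot: [-3.14, -0.003, 0.001]
contact_force: [1.4, 0.6, -1.0]
opening: 0.539
grasp_force: 82.3
```

```bash
python3 - <<'E'
from rig import r
import cv2,numpy as np
a=[cv2.resize(r.grab_frame(n)["pixels"][y:y+190,x:x+130,::-1],None,fx=3,fy=3) for n,x,y in(("scene",205,150),("top",140,125))]
cv2.imwrite("pics/g2.png",np.hstack(a))
s=r.sense();print(s["eef_pos"],s["tcp_rot"],s["grasp_force"],s["opening"],s["contact_force"],s["wrist_torque"])
from h import *
p=s["eef_pos"]
print(proj("scene",[p-[0,0,112.6],p+[0,0,28.4]]))
E
```

```text
[487.78320294 219.22833562 283.59373212] [-3.13925023e+00 -4.83888566e-03  7.28294700e-04] 82.2848602619797 0.5343343650154087 [-0.29674257  0.75926586 -2.45080779] [-0.0459709  -0.01655374  0.02391474]
[[261.50618083 255.0294235 ]
 [256.68862187 192.61118537]]
```

View pics/g2.png

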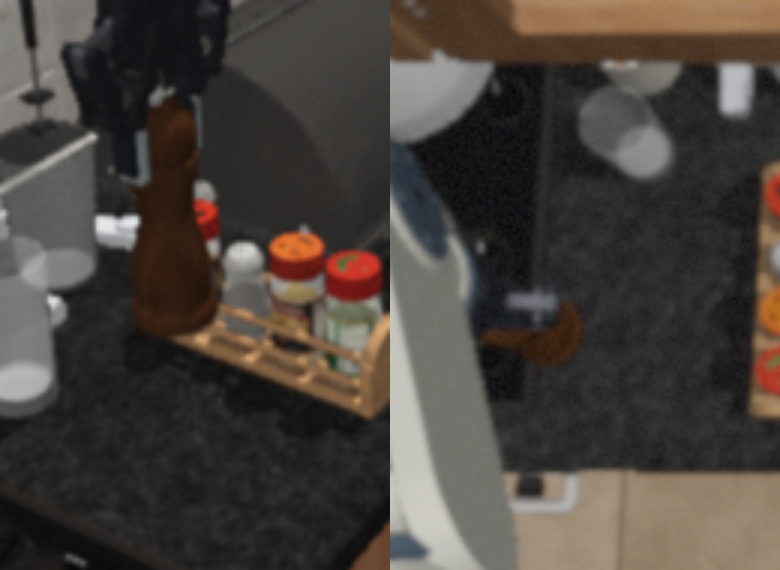

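The mill is lifted upright, foot at scene (263,253), clear of the rack height and with nothing disturbed. Carrying across.

play_rows([
  {"dp":[-0.02,0.2,0],"turn":[0,0,0],"fingers":1},
  {"dp":[-0.02,0.4,0],"turn":[0,0,0],"fingers":1},
  {"dp":[-0.03,0.6,0],"turn":[0,0,0],"fingers":1},
  {"dp":[-0.03,0.7,0],"turn":[0,0,0],"fingers":1},
  {"dp":[-0.03,0.7,0],"turn":[0,0,0],"fingers":1},
])

```text
clock: 5.88
eef_pos: [479.6, 113.0, 278.1]
tcp_rot: [3.141, 0.004, 0.002]
contact_force: [1.2, 0.1, -2.2]
opening: 0.532
grasp_force: 82.3
```

play_rows([
  {"dp":[-0.03,0.7,0],"turn":[0,0,0],"fingers":1},
  {"dp":[-0.03,0.7,0],"turn":[0,0,0],"fingers":1},
  {"dp":[-0.03,0.7,0],"turn":[0,0,0],"fingers":1},
  {"dp":[-0.03,0.7,0],"turn":[0,0,0],"fingers":1},
  {"dp":[-0.03,0.7,0],"turn":[0,0,0],"fingers":1},
])

```text
clock: 6.3
eef_pos: [473.6, -27.1, 278.2]
tcp_rot: [-3.141, 0.004, 0.001]
contact_force: [0.6, -0.5, -1.0]
opening: 0.535
grasp_force: 82.3
```

play_rows([
  {"dp":[-0.02,0.7,0],"turn":[0,0,0],"fingers":1},
  {"dp":[-0.02,0.7,0],"turn":[0,0,0],"fingers":1},
  {"dp":[-0.02,0.7,0],"turn":[0,0,0],"fingers":1},
  {"dp":[-0.02,0.7,0],"turn":[0,0,0],"fingers":1},
  {"dp":[-0.02,0.7,0],"turn":[0,0,0],"fingers":1},
])

```text
clock: 6.72
eef_pos: [469.7, -166.7, 278.2]
tcp_rot: [-3.14, 0.004, 0.001]
contact_force: [1.0, 0.0, -1.9]
opening: 0.538
grasp_force: 82.3
```

play_rows([
  {"dp":[-0.02,0.7,0],"turn":[0,0,0],"fingers":1},
  {"dp":[-0.02,0.7,0],"turn":[0,0,0],"fingers":1},
  {"dp":[-0.02,0.7,0],"turn":[0,0,0],"fingers":1},
  {"dp":[-0.02,0.7,0],"turn":[0,0,0],"fingers":1},
  {"dp":[-0.02,0.7,0],"turn":[0,0,0],"fingers":1},
])

```text
clock: 7.13
eef_pos: [465.8, -306.4, 277.9]
tcp_rot: [-3.139, 0.004, 0.001]
contact_force: [0.9, -0.0, -2.1]
opening: 0.535
grasp_force: 82.3
```

play_rows([
  {"dp":[0,0.7,0],"turn":[0,0,0],"fingers":1},
  {"dp":[0,0.6,0],"turn":[0,0,0],"fingers":1},
  {"dp":[0,0.4,0],"turn":[0,0,0],"fingers":1},
  {"dp":[0,0.2,0],"turn":[0,0,0],"fingers":1},
  {"dp":[0,0,0],"turn":[0,0,0],"fingers":1},
])

```text
clock: 7.55
eef_pos: [466.9, -382.2, 278.9]
tcp_rot: [-3.14, 0.002, -0.001]
contact_force: [-0.3, 0.2, -2.0]
opening: 0.54
grasp_force: 82.3
```

play_rows([
  {"dp":[0.02,0.25,0.1],"turn":[0,0,0],"fingers":1},
  {"dp":[0,0.23,0.3],"turn":[0,0,0],"fingers":1},
  {"dp":[0,0,0.5],"turn":[0,0,0],"fingers":1},
  {"dp":[0,0,0.3],"turn":[0,0,0],"fingers":1},
  {"dp":[0,0,0],"turn":[0,0,0],"fingers":1},
])

```text
clock: 7.97
eef_pos: [467.0, -398.9, 228.6]
tcp_rot: [-3.138, 0.004, 0.001]
contact_force: [-0.3, 1.3, -2.3]
opening: 0.536
grasp_force: 82.4
```

```bash
python3 - <<'E'
from rig import r
import cv2,numpy as np
a=[cv2.resize(r.grab_frame(n)["pixels"][y:y+110,x:x+80,::-1],None,fx=5,fy=5,interpolation=cv2.INTER_CUBIC) for n,x,y in(("scene",350,115),("top",384,190))]
cv2.imwrite("pics/g3.png",np.hstack(a))
s=r.sense();p=s["eef_pos"];print(p,s["tcp_rot"])
from h import *
for n,o in(("scene",(350,115)),("top",(384,190))):print(n,((proj(n,[p-[0,0,112.6],p-[0,29,112.6],p-[0,-29,112.6],[466.6,-401.5,p[2]-112.6]])-o)*5).round())
E
```

```text
[ 468.3701486  -400.02510568  231.80392137] [-3.14044355e+00  1.24801078e-03  1.31777268e-03]
scene [[205. 295.]
 [224. 279.]
 [186. 312.]
 [209. 295.]]
top [[220. 285.]
 [274. 286.]
 [166. 284.]
 [223. 288.]]
```

View pics/g3.png

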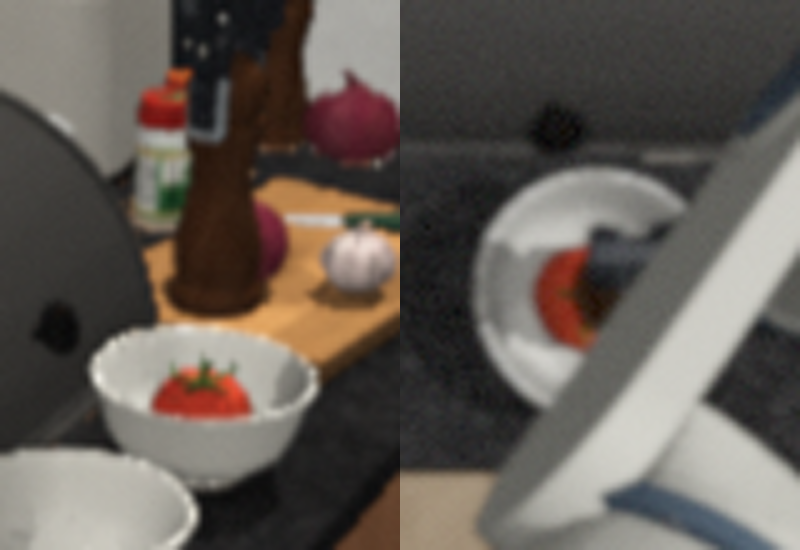

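The scene half shows the mill above the tomato bowl, its foot spanning crop x 165–270 with the bottom at y 315. The rim spans x 90–318. In the top view the hand and the forearm cover the foot. I'll fit the foot from the scene extents.

```bash
python3 - <<'E'
from rig import r
from h import *
s=r.sense();p=s["eef_pos"];print(p,s["tcp_rot"])
a=np.linspace(0,6.28,200)
def ext(c,R):
    q=(proj("scene",np.c_[R*np.cos(a),R*np.sin(a),0*a]+c)-[350,115])*5+2
    return np.r_[q.min(0),q.max(0)].round()
print("foot exp",ext(p-[0,0,112.6],29),"rim exp",ext([466.6,-401.5,68],70), "head exp",ext(p+[0,0,28.4],24.5))
import cv2
im=r.grab_frame("scene")["pixels"]
cv2.imwrite("pics/g4.png",cv2.resize(im[122:182,370:420,::-1],None,fx=10,fy=10,interpolation=cv2.INTER_CUBIC))
E
```

```text
[ 468.3701486  -400.02510568  231.80392137] [-3.14044355e+00  1.24801078e-03  1.31777268e-03]
foot exp [160. 278. 255. 317.] rim exp [ 93. 325. 319. 422.] head exp [182.  64. 266.  91.]
```

View pics/g4.png

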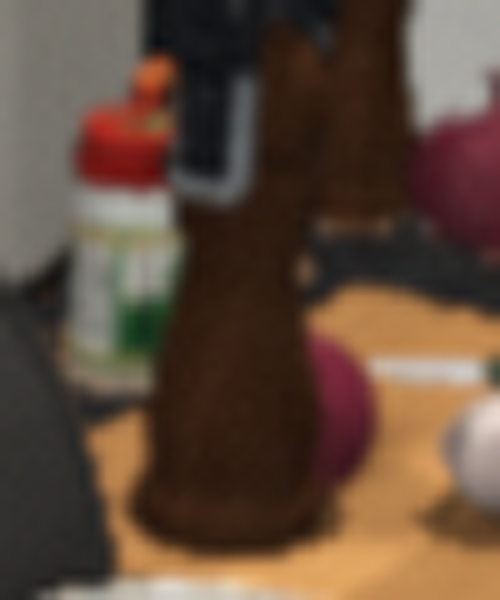

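The foot sits about 2 px right of the expected position, roughly 4 mm off the bowl axis in the −x and −y directions. Tilt is only about 0.04 rad. I'll correct that and lower.

play_rows([
  {"dp":[0.08,-0.03,0.1],"turn":[0,0,0],"fingers":1},
  {"dp":[0,0,0.2],"turn":[0,0,0],"fingers":1},
  {"dp":[0,0,0.2],"turn":[0,0,0],"fingers":1},
  {"dp":[0,0,0.05],"turn":[0,0,0],"fingers":1},
  {"dp":[0,0,0],"turn":[0,0,0],"fingers":1},
])

```text
clock: 8.53
eef_pos: [471.2, -399.0, 209.3]
tcp_rot: [-3.14, 0.001, 0.001]
contact_force: [0.0, -1.0, -1.7]
opening: 0.533
grasp_force: 82.4
```

play_rows([
  {"dp":[0,0,0],"turn":[0,0,0],"fingers":1},
  {"dp":[0,0,0],"turn":[0,0,0],"fingers":1},
  {"dp":[0,0,0],"turn":[0,0,0],"fingers":1},
  {"dp":[0,0,0],"turn":[0,0,0],"fingers":1},
  {"dp":[0,0,0],"turn":[0,0,0],"fingers":1},
])

```text
clock: 8.95
eef_pos: [471.8, -399.6, 210.7]
tcp_rot: [3.141, -0.0, 0.001]
contact_force: [0.1, -0.0, -2.9]
opening: 0.54
grasp_force: 82.4
```

```bash
python3 - <<'E'
from rig import r
import cv2
im=r.grab_frame("scene")["pixels"]
cv2.imwrite("pics/g5.png",cv2.resize(im[140:220,355:425,::-1],None,fx=7,fy=7,interpolation=cv2.INTER_CUBIC))
s=r.sense();p=s["eef_pos"];print(p,s["tcp_rot"],s["grasp_force"],abs(s["qvel"]).max())
from h import *
a=np.linspace(0,6.28,200)
def ext(c,R):
    q=(proj("scene",np.c_[R*np.cos(a),R*np.sin(a),0*a]+c)-[355,140])*7+3
    return np.r_[q.min(0),q.max(0)].round()
for dz in(12,30,50):print(dz,ext([466.6,-401.5,68+dz],29))
print("rim",ext([466.6,-401.5,68],70))
E
```

```text
[ 471.80671826 -399.53726327  210.65010145] [ 3.14141721e+00 -2.05289956e-04  7.09908206e-04] 82.37860506052584 0.003346880618506437
12 [189. 294. 320. 349.]
30 [192. 258. 323. 312.]
50 [194. 217. 327. 271.]
rim [ 96. 281. 411. 416.]
```

View pics/g5.png

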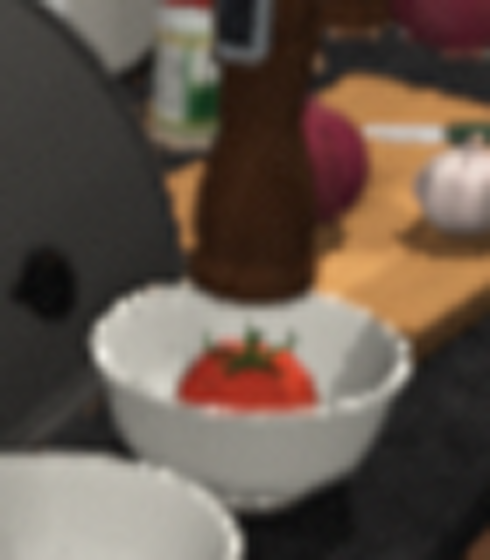

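The foot spans crop x 190–317 and is centred on the rim (92–411) to within about 1 mm across the view. It is roughly 33 mm above the rim and clear of the tomato. Everything is still, so I'm handing in.

```bash
python3 -c "
from rig import r
print(r.sign_off())"
```

```text
the job is handed in; nothing more can be done
None
```

I handed the job in with the mill held still and upright over the tomato bowl, its foot centred to within a few millimetres and about 3 cm above the rim; the sign-off returned no verdict.

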